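Index the drill jig to its third stop and hold it

TASK

The part in the indexing drill jig is at the loading stop, its ear midway between the two guide arms: see which arm has the drill bush fitted (the tall bored collar; the other arm carries only a low solid blanking plug), take the black knob on top of the jig and turn the ear towards the bush, feeling for the third click, where the ear sits squarely under the bush. Go straight there, neither the other way first nor on past the third click, and leave the things lying round the jig undisturbed. Finish while still gripping the knob at rest on that stop, because the jig is going to be clamped while you hold it: do not let go.

Things in the scene. Friction and masses are not known exactly. Their poses are not given: they have to be found in the camera images.
- jig: indexing drill jig bolted to the bench, grey base 236 x 236 x 18 mm. Origin: centre of its underside, on the upright turning axis; z up. Two guide arms stand 45 degrees to the left (+y) and right (-y) of its x axis: 28 mm wide, reaching from 116 to 54 mm from the axis, tops 74 mm (with the bush 88 mm) above the bench; nothing but the knob is higher
- index (a joint): turn (rad) of knob, index plate and part: 0 = loading stop (ear along the jig's x), positive anticlockwise from above, towards the +y arm. A spring ball clicks into notches every 15 degrees (0.262); third click at +-0.785. It takes 0.27 N m, 4 degrees out of a notch; from half way the ball pulls it into the next. Starts at rest in the notch at 0; range +-1.36
- spindle: all that turns, one rigid piece: notched steel index plate, aluminium part and, on top, the black round fluted knob. Origin on the axis at bench height; z up, x along the ear and along a steel line on the knob's top
- knob_mid (a point): middle of the black knob, on the axis, 121 mm above the bench. The knob is 44 mm in diameter, from 105 to 137 mm above the bench, free all round: it can be gripped across any diameter from above
- ear (a point): centre-punch mark on top of the part's single rounded ear (28 mm wide, 12 mm thick), 70 mm from the axis, 56 mm above the bench, 8 mm below the undersides of the guide arms. The part is an aluminium hub of 74 mm diameter
- bush: drill bush: plain steel collar, 24 mm diameter, 14 mm tall, 12 mm bore, fixed on top of one of the two guide arms, 70 mm from the axis and 45 degrees from the jig's x. Origin: centre of its underside
- plug: blanking plug: plain steel solid disc, 24 mm diameter, only 4 mm high, fixed on the other guide arm. Origin: centre of its underside
- spare_part: a second aluminium part like the one in the jig, loose on the bench beside the jig, 22 mm high. Origin: centre of the hub's underside; leave alone
- paste_tin: steel tin 72 mm diameter, 50 mm high, loose on the bench beside the jig. Origin: centre of its underside; leave alone
- spanner: steel spanner 170 mm long, lying loose on the bench along its x axis. Origin: centre of its underside; leave alone
- brush: swarf brush 200 mm long, lying loose on the bench beyond the jig along its x axis. Origin: centre of its underside; leave alone

How it is judged:
On the way:
1. the knob is gripped and turned to the first click towards the bush (contact force between the fingers and spindle above 2 N and ((y of bush in the frame of jig above 0.03 m and value of joint index above 0.18 rad) or (y of bush in the frame of jig below -0.03 m and value of joint index below -0.18 rad))).
At the end, for the whole second after the job is handed in: The knob is between the jaws (grasp point within 25 mm of the knob's middle) and gripped with more than 4 N, the spindle is at rest in the third notch on the bush's side (45 degrees within 3 degrees), and the ear's mark is within 4 mm of the bush's axis (contact force between the fingers and spindle above 4 N and distance between the grasp point and knob_mid below 0.025 m and horizontal distance between ear and bush below 0.004 m and velocity of joint index between -0.05 and 0.05 rad/s and ((y of bush in the frame of jig above 0.03 m and value of joint index between 0.73 and 0.84 rad) or (y of bush in the frame of jig below -0.03 m and value of joint index between -0.84 and -0.73 rad))); the arm keeps its last pose, push and grip.
It fails at once if the spindle is turned out of the loading stop the wrong way, away from the bush (more than 10 degrees) ((y of bush in the frame of jig above 0.03 m and value of joint index below -0.18 rad) or (y of bush in the frame of jig below -0.03 m and value of joint index above 0.18 rad)).
It fails at once if the spindle runs past the third stop (more than 10 degrees) (value of joint index above 0.965 rad or value of joint index below -0.965 rad).
It fails at once if a thing lying round the jig is shifted more than 20 mm (distance of any of spare_part, paste_tin, spanner, brush from where it was at the start of the episode above 0.02 m).
It also fails if it takes over 38 s, if anything falls off the work surface, if the arm or the gripper's body presses on something with over 40 N, if the wrist force passes 120 N, or if a joint passes its speed limit or range.

ROBOT

A 6-joint arm with a two-finger parallel gripper is mounted at the origin on the work surface. World frame = base frame: x ahead of the robot, y to its left, z up, the work surface at z = 0. Lengths are in m, angles in rad, forces in N, time in s.
With the tool pointing down it reaches from about 0.325 to 0.85 m from the base axis. Payload 4.4 kg.
Tool frame: the origin (TCP) lies at the very end of the fingers, on their centre line; the grasp point (between the pads) lies 19 mm behind it; z points along the fingers, y is the line along which they close (so a half turn about z gives the same grasp; the last joint's range is limited). The gripper opens to 94 mm and grips with 3 to 60 N. Pads are 16 mm wide; open, the fingers measure 119 mm over their backs; the gripper's body (75 mm by 177 mm) begins 78 mm behind the grasp point.
Start: joints at [-1.258, 0.207, 1.542, -0, 1.393, -0.15], TCP at [0.257, -0.515, 0.205] pointing down, gripper open.
Joint ranges: [-2.73, 2.73], [-0.86, 2.22], [0.23, 2.46], [-1.11, 4.25], [0.08, 2.63], [-2.82, 2.82]. Speed limits (rad/s): [2.79, 2.79, 3.14, 3.14, 3.14, 3.14].

INTERFACE

Orientations are given as a 3x3 rotation matrix whose columns are the frame's x, y, z axes.
In Python, from cell import env, cams gives the robot as it stands.
- The arm moves only by the tool apply_moves, never from a script. Its argument "steps" is a list of rows, each an object of numbers: "dx", "dy", "dz": the shift along the tool's x, y, z in m; "wx", "wy", "wz": the turn, a rotation vector about the tool's x, y, z in degrees. A call has 1 to 20 rows; each row shifts and turns the commanded pose from where the row before left it, along the tool's axes as they then stand; what a row does not reach is not made up. A row lasts 1/10 s, in which the tool goes at most 50 mm and 8.59 degrees, less where a joint would pass 70% of its speed; a pose out of reach is approached as far as the arm can. A call is refused whole if a number of a shift passes 0.05 or a number of a turn 8.59, either way. A call with a gripper value outside its range is refused whole. "jaw" is the finger opening in m, from 0 to 0.094, set as the call begins (left out, the last holds). The fingers move at their own pace and stop on an object; "grip_force" is the grip in N (left out, the last holds). Time passes only in rows, so rows that do not move let the fingers close. It gives the time, the measured TCP pose, the force, the opening and the grip force at its end, in the units of the state.
- env.read_state(): the state, without advancing time (a new reading comes with each control period).
- cams.capture(name): name is "scene" or "top" or "wrist"; returns a dict with "image" (400x640x3 uint8, blue, green, red), "z_map" (400x640 float32, m along the optical axis (not along the pixel's ray), 0 where there is no reading), "camera_matrix" (3x3 intrinsics, pixels), "extrinsics" (4x4, takes a point from camera to world coordinates); the wrist camera has in their place "tool_from_camera" (4x4, takes a point from camera to tool coordinates, whose origin is the TCP and whose axes are the flange's). Camera axes: x right, y down, z forward; pixel columns grow to the right and rows downward; lengths in m; the calibration is good to about 2 mm. A picture is of the moment at which its call begins: read the wrist's pose just before it.
- env.sign_off(): hands the job in; it is judged then, once.
The state is a dict: "t": time; "joint_pos": joint angles; "dq": joint speeds; "joint_efforts": joint torques, N m; "tcp_pos": TCP position; "tool_rot": TCP orientation; "force": force on the tool from outside, world axes, zero at the start; "ft_torque": the same for the moment, N m; "width": opening from 0.0 (shut) to 1.0 (fully open); "gripper_force": force on a finger pad.
Only numpy, scipy, OpenCV 4.12 (cv2) and the standard library are available. Lean on these libraries where they do the work, as an engineer would, in place of code of your own. Each camera call takes 0.05 s, during which the arm holds its last target. There are 200 camera calls.

## Working session

There is one attempt and no reset: what is moved stays moved. The work goes in short steps, Python scripts to look and compute and a tool call to move; the robot and the scene stay as the last step left them, time stands still between calls to the robot, and variables do not carry over. Pictures are saved under pics/ and viewed, at most 10 in all, crops included, and the job is handed in when it is done.

Besides the shell and the picture viewer there is one more tool, called after ">>>" by a JSON object that holds its "name" and its "arguments", one argument or row to a line. apply_moves: Moves the arm, as the interface text tells. Its arguments: {"type":"object","properties":{"steps":{"type":"array","items":{"type":"object","properties":{"dx":{"type":"number"},"dy":{"type":"number"},"dz":{"type":"number"},"wx":{"type":"number"},"wy":{"type":"number"},"wz":{"type":"number"}}}},"jaw":{"type":"number"},"grip_force":{"type":"number"}},"required":["steps"]}

```bash
mkdir -p pics
python3 - <<'E'
from cell import env,cams
import cv2,numpy as np
s=env.read_state();print({k:np.round(v,3).tolist() for k,v in s.items()})
for n in("top","scene"):
    c=cams.capture(n);cv2.imwrite(f"pics/{n}0.png",c["image"]);np.savez(f"{n}0.npz",**c)
    print(n,c["camera_matrix"].round(1).tolist(),c["extrinsics"].round(3).tolist())
E
```

```text
{'t': 0.0, 'joint_pos': [-1.259, 0.207, 1.543, -0.0, 1.394, -0.151], 'dq': [-0.001, -0.0, -0.0, -0.0, -0.001, 0.001], 'joint_efforts': [-0.0, -37.088, -28.142, 0.07, 0.036, -0.0], 'tcp_pos': [0.256, -0.514, 0.204], 'tool_rot': [[0.895, 0.446, -0.001], [0.446, -0.895, 0.002], [0.0, -0.002, -1.0]], 'force': [0.136, 0.361, -0.589], 'ft_torque': [0.025, -0.024, -0.008], 'gripper_force': 0.0, 'width': 0.999}
top [[376.6, 0.0, 317.0], [0.0, 376.6, 194.3], [0.0, 0.0, 1.0]] [[0.101, -0.966, 0.239, 0.416], [-0.995, -0.098, 0.025, 0.095], [-0.0, -0.24, -0.971, 0.974], [0.0, 0.0, 0.0, 1.0]]
scene [[491.1, 0.0, 317.9], [0.0, 491.1, 199.7], [0.0, 0.0, 1.0]] [[0.553, 0.701, -0.45, 1.314], [0.833, -0.47, 0.293, -0.369], [-0.006, -0.536, -0.844, 1.398], [0.0, 0.0, 0.0, 1.0]]
```

View pics/top0.png

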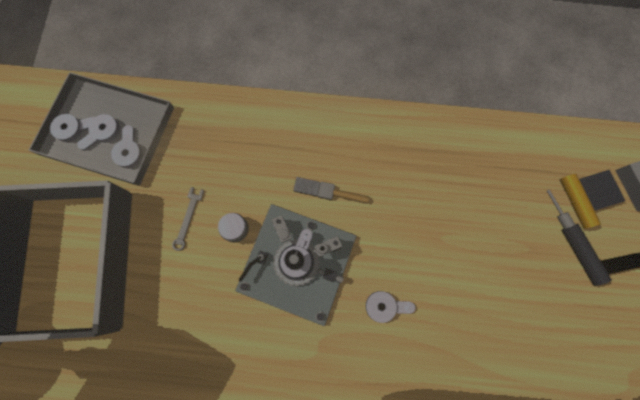

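View pics/scene0.png

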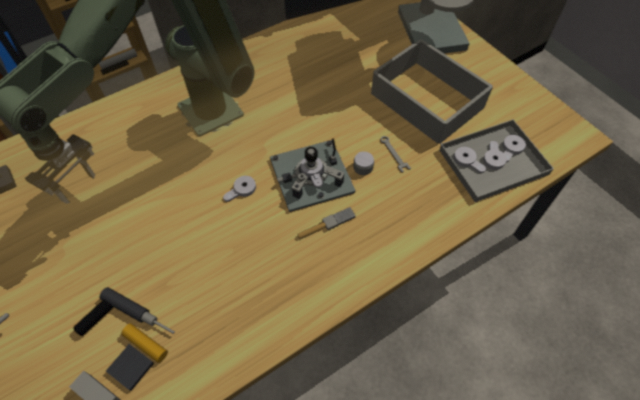

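The jig is at about (297,262) in the top view, with the knob at (295,259) and the ear at (305,238). The guide arms end near (281,228) and (328,246), and I need a closer look to find the bush.

Run:
```python
import cv2,numpy as np
t=np.load("top0.npz");s=np.load("scene0.npz")
a=cv2.resize(t["image"][195:330,230:365],(540,540),interpolation=3)
b=cv2.resize(s["image"][135:215,262:362],(675,540),interpolation=3)[:,:]
a=cv2.convertScaleAbs(a,alpha=1.7);b=cv2.convertScaleAbs(b,alpha=1.7)
cv2.imwrite("pics/crop1.png",cv2.resize(np.hstack([a,b]),(800,356)))
def pt(c,u,v,z=None):
    K=c["camera_matrix"];E=c["extrinsics"]
    r=E[:3,:3]@np.linalg.solve(K,[u,v,1.]);o=E[:3,3]
    return o+r*(c["z_map"][int(v),int(u)] if z is None else (z-o[2])/r[2])
c=t
# world points of z_map near the jig
v,u=np.mgrid[195:330,230:365];K=c["camera_matrix"];E=c["extrinsics"];d=c["z_map"][v,u]
P=np.stack([(u-K[0,2])/K[0,0]*d,(v-K[1,2])/K[1,1]*d,d],-1)@E[:3,:3].T+E[:3,3]
for lo,hi in((.125,.15),(.08,.1),(.066,.08)):
    m=(P[...,2]>lo)&(P[...,2]<hi)&(d>0)
    n,l,st,ce=cv2.connectedComponentsWithStats(m.astype(np.uint8))
    for i in range(1,n):
        if st[i,4]>4:print(lo,st[i].tolist(),P[l==i].mean(0).round(4),P[l==i][:,2].max().round(4))
print(pt(c,295,259,.137),pt(c,305,238,.056),pt(c,281,228,.078),pt(c,328,246,.078))
```

```text
0.125 [54, 54, 21, 21, 314] [0.4705 0.1514 0.1374] 0.1415
0.08 [47, 24, 3, 4, 6] [0.5613 0.2048 0.0811] 0.0822
0.08 [88, 48, 10, 11, 65] [0.5056 0.0915 0.0877] 0.0904
0.066 [42, 20, 20, 28, 284] [0.5436 0.1938 0.0753] 0.0799
0.066 [85, 41, 28, 21, 225] [0.5154 0.0735 0.0747] 0.0793
0.066 [51, 51, 31, 31, 273] [0.4675 0.1475 0.0677] 0.0715
0.066 [91, 51, 5, 5, 18] [0.5071 0.0908 0.076 ] 0.078
[0.47101316 0.14928487 0.137     ] [0.52917371 0.13609987 0.056     ] [0.54453239 0.19497176 0.078     ] [0.5130562  0.07879905 0.078     ]
```

View pics/crop1.png

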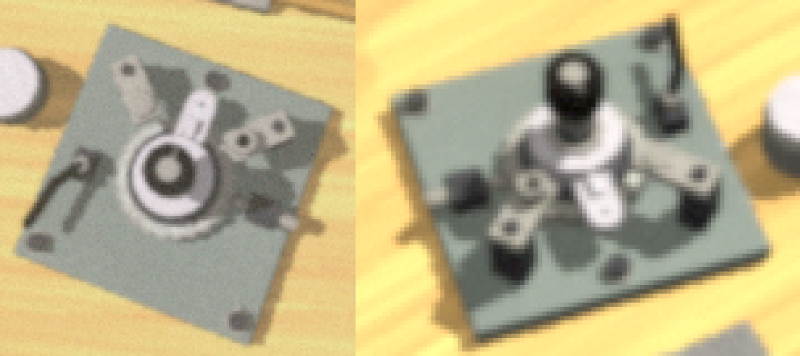

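The bush is on the right (-y) arm: bored collar near (243,142) in the left crop, and depth shows its top at 0.088 m, 70 mm from the axis at about -60°. The ear is at about -15°. So the index has to turn clockwise (negative), which is positive wz for the downward tool. I'll move above the knob at (0.4705, 0.151).

>>> {"name": "apply_moves", "arguments": {
  "jaw": 0.094,
  "steps": [
    {"dx":0.0244,"dy":-0.025},
    {"dx":0.0244,"dy":-0.025},
    {"dx":0.0244,"dy":-0.025},
    {"dx":0.0244,"dy":-0.025},
    {"dx":0.0244,"dy":-0.025},
    {"dx":0.0244,"dy":-0.025},
    {"dx":0.0244,"dy":-0.025},
    {"dx":0.0244,"dy":-0.025},
    {"dx":0.0244,"dy":-0.025},
    {"dx":0.0244,"dy":-0.025},
    {"dx":0.0244,"dy":-0.025},
    {"dx":0.0244,"dy":-0.025},
    {"dx":0.0244,"dy":-0.025},
    {"dx":0.0244,"dy":-0.025},
    {"dx":0.0244,"dy":-0.025},
    {"dx":0.0244,"dy":-0.025},
    {"dx":0.0244,"dy":-0.025},
    {"dx":0.0244,"dy":-0.025},
    {"dx":0.0244,"dy":-0.025},
    {"dx":0.0244,"dy":-0.025}
  ]
}}

```text
invalid input at $.steps[0]: expected keys dx, dy, dz, wx, wy, wz
```

>>> {"name": "apply_moves", "arguments": {
  "steps": [
    {"wz":-8},
    {"wz":-8},
    {"wz":-8},
    {"wz":-8},
    {"wz":-8},
    {"wz":-8},
    {},
    {},
    {}
  ]
}}

```text
invalid input at $.steps[0]: expected keys dx, dy, dz, wx, wy, wz
```

```bash
cat > h.py <<'E'
from cell import env,cams
import cv2,numpy as np
def cloud(c,T):
    v,u=np.mgrid[0:400,0:640];K=c["camera_matrix"];d=c["z_map"]
    return np.stack([(u-K[0,2])/K[0,0]*d,(v-K[1,2])/K[1,1]*d,d],-1)@T[:3,:3].T+T[:3,3]
def wrist(name):
    s=env.read_state();c=cams.capture("wrist");cv2.imwrite(f"pics/{name}.png",cv2.convertScaleAbs(c["image"],alpha=1.5))
    W=np.eye(4);W[:3,:3]=s["tool_rot"];W[:3,3]=s["tcp_pos"];T=W@c["tool_from_camera"]
    return s,c,T,cloud(c,T)
E
python3 - <<'E'
from h import *
s,c,T,P=wrist("w1")
print(s["t"],s["joint_pos"],s["tcp_pos"],s["tool_rot"])
d=c["z_map"]
for lo,hi in((.13,.145),(.083,.095)):
    m=((P[...,2]>lo)&(P[...,2]<hi)&(d>0)).astype(np.uint8)
    n,l,st,ce=cv2.connectedComponentsWithStats(m)
    for i in range(1,n):
        if st[i,4]>60:
            q=P[l==i]; (x,y),r=cv2.minEnclosingCircle(q[:,:2].astype(np.float32)); print(lo,st[i].tolist(),q.mean(0).round(4),np.round([x,y,r],4))
E
```

```text
0.1 [-1.25849098e+00  2.07314192e-01  1.54279835e+00 -9.65410677e-06
  1.39347868e+00 -1.50498216e-01] [ 0.25647842 -0.51382767  0.20442464] [[ 8.94803670e-01  4.46459410e-01 -6.23110927e-04]
 [ 4.46459750e-01 -8.94801702e-01  1.89897707e-03]
 [ 2.90255466e-04 -1.97740560e-03 -9.99998003e-01]]
```

View pics/w1.png

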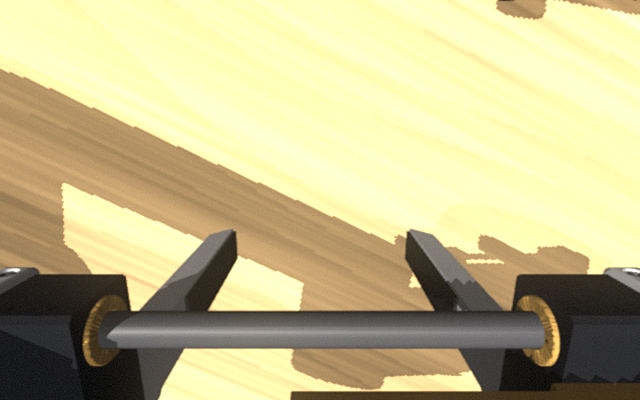

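The moves were refused because every key is needed, so the wrist picture shows only bare bench from the start pose. Repeating with full rows.

>>> {"name": "apply_moves", "arguments": {
  "jaw": 0.094,
  "steps": [
    {"dx":0.0244,"dy":-0.025,"dz":0,"wx":0,"wy":0,"wz":0},
    {"dx":0.0244,"dy":-0.025,"dz":0,"wx":0,"wy":0,"wz":0},
    {"dx":0.0244,"dy":-0.025,"dz":0,"wx":0,"wy":0,"wz":0},
    {"dx":0.0244,"dy":-0.025,"dz":0,"wx":0,"wy":0,"wz":0},
    {"dx":0.0244,"dy":-0.025,"dz":0,"wx":0,"wy":0,"wz":0},
    {"dx":0.0244,"dy":-0.025,"dz":0,"wx":0,"wy":0,"wz":0},
    {"dx":0.0244,"dy":-0.025,"dz":0,"wx":0,"wy":0,"wz":0},
    {"dx":0.0244,"dy":-0.025,"dz":0,"wx":0,"wy":0,"wz":0},
    {"dx":0.0244,"dy":-0.025,"dz":0,"wx":0,"wy":0,"wz":0},
    {"dx":0.0244,"dy":-0.025,"dz":0,"wx":0,"wy":0,"wz":0},
    {"dx":0.0244,"dy":-0.025,"dz":0,"wx":0,"wy":0,"wz":0},
    {"dx":0.0244,"dy":-0.025,"dz":0,"wx":0,"wy":0,"wz":0},
    {"dx":0.0244,"dy":-0.025,"dz":0,"wx":0,"wy":0,"wz":0},
    {"dx":0.0244,"dy":-0.025,"dz":0,"wx":0,"wy":0,"wz":0},
    {"dx":0.0244,"dy":-0.025,"dz":0,"wx":0,"wy":0,"wz":0},
    {"dx":0.0244,"dy":-0.025,"dz":0,"wx":0,"wy":0,"wz":0},
    {"dx":0.0244,"dy":-0.025,"dz":0,"wx":0,"wy":0,"wz":0},
    {"dx":0.0244,"dy":-0.025,"dz":0,"wx":0,"wy":0,"wz":0},
    {"dx":0.0244,"dy":-0.025,"dz":0,"wx":0,"wy":0,"wz":0},
    {"dx":0.0244,"dy":-0.025,"dz":0,"wx":0,"wy":0,"wz":0}
  ]
}}

```text
t: 2.15
tcp_pos: [0.4701, 0.1522, 0.2052]
tool_rot: [[0.895, 0.447, -0.0], [0.447, -0.895, -0.0], [-0.0, -0.0, -1.0]]
force: [0.6, 0.1, 0.5]
width: 0.998
gripper_force: 0.0
```

>>> {"name": "apply_moves", "arguments": {
  "steps": [
    {"dx":0,"dy":0,"dz":0,"wx":0,"wy":0,"wz":-8},
    {"dx":0,"dy":0,"dz":0,"wx":0,"wy":0,"wz":-8},
    {"dx":0,"dy":0,"dz":0,"wx":0,"wy":0,"wz":-8},
    {"dx":0,"dy":0,"dz":0,"wx":0,"wy":0,"wz":-8},
    {"dx":0,"dy":0,"dz":0,"wx":0,"wy":0,"wz":-8},
    {"dx":0,"dy":0,"dz":0,"wx":0,"wy":0,"wz":-8},
    {"dx":0,"dy":0,"dz":0,"wx":0,"wy":0,"wz":0},
    {"dx":0,"dy":0,"dz":0,"wx":0,"wy":0,"wz":0},
    {"dx":0,"dy":0,"dz":0,"wx":0,"wy":0,"wz":0}
  ]
}}

```text
t: 3.05
tcp_pos: [0.4701, 0.1507, 0.2053]
tool_rot: [[0.269, 0.963, -0.0], [0.963, -0.269, 0.0], [-0.0, -0.0, -1.0]]
force: [-0.1, -0.6, -0.2]
width: 0.999
gripper_force: 0.0
```

Run:
```python
from h import *
s,c,T,P=wrist("w2")
print(s["t"],s["joint_pos"],s["tcp_pos"],s["tool_rot"])
d=c["z_map"]
for lo,hi in((.13,.145),(.083,.095)):
    m=((P[...,2]>lo)&(P[...,2]<hi)&(d>0)).astype(np.uint8)
    n,l,st,ce=cv2.connectedComponentsWithStats(m)
    for i in range(1,n):
        if st[i,4]>60:
            q=P[l==i]; (x,y),r=cv2.minEnclosingCircle(q[:,:2].astype(np.float32)); print(lo,st[i].tolist(),q.mean(0).round(4),np.round([x,y,r],4))
```

```text
3.05 [1.34731381e-01 3.22802026e-02 1.73599480e+00 4.97015892e-05
 1.37352198e+00 4.06984928e-01] [0.47005709 0.1507226  0.20533652] [[ 2.68912044e-01  9.63164715e-01 -2.09028305e-04]
 [ 9.63164737e-01 -2.68912046e-01  2.08489988e-05]
 [-3.61292091e-05 -2.06935239e-04 -9.99999978e-01]]
0.13 [293, 175, 59, 58, 2568] [0.4733 0.1544 0.1374] [0.4729 0.153  0.0224]
0.083 [363, 229, 26, 26, 407] [0.5079 0.0936 0.0877] [0.5081 0.0925 0.012 ]
```

View pics/w2.png

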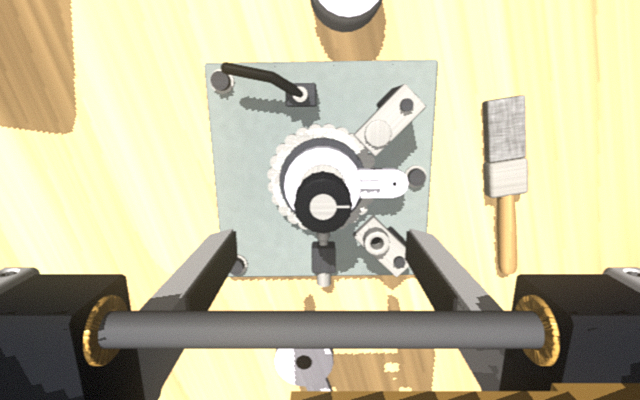

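The wrist view confirms it: bored collar at (377,240) on the -y arm, flat solid plug at (378,133), and the ear midway at (395,184). The knob top is at (322,205), about 2 mm from the tool axis. Descending with that correction, then closing.

>>> {"name": "apply_moves", "arguments": {
  "steps": [
    {"dx":0.002,"dy":0.001,"dz":0,"wx":0,"wy":0,"wz":0},
    {"dx":0,"dy":0,"dz":0.017,"wx":0,"wy":0,"wz":0},
    {"dx":0,"dy":0,"dz":0.017,"wx":0,"wy":0,"wz":0},
    {"dx":0,"dy":0,"dz":0.017,"wx":0,"wy":0,"wz":0},
    {"dx":0,"dy":0,"dz":0.017,"wx":0,"wy":0,"wz":0},
    {"dx":0,"dy":0,"dz":0.017,"wx":0,"wy":0,"wz":0},
    {"dx":0,"dy":0,"dz":0.017,"wx":0,"wy":0,"wz":0},
    {"dx":0,"dy":0,"dz":0,"wx":0,"wy":0,"wz":0},
    {"dx":0,"dy":0,"dz":0,"wx":0,"wy":0,"wz":0},
    {"dx":0,"dy":0,"dz":0,"wx":0,"wy":0,"wz":0}
  ]
}}

```text
t: 4.1
tcp_pos: [0.4726, 0.1526, 0.1046]
tool_rot: [[0.267, 0.964, 0.002], [0.964, -0.267, 0.0], [0.001, 0.002, -1.0]]
force: [-0.2, -0.1, 0.5]
width: 1.0
gripper_force: 0.0
```

>>> {"name": "apply_moves", "arguments": {
  "jaw": 0.03,
  "grip_force": 40,
  "steps": [
    {"dx":0,"dy":0,"dz":0,"wx":0,"wy":0,"wz":0},
    {"dx":0,"dy":0,"dz":0,"wx":0,"wy":0,"wz":0},
    {"dx":0,"dy":0,"dz":0,"wx":0,"wy":0,"wz":0},
    {"dx":0,"dy":0,"dz":0,"wx":0,"wy":0,"wz":0},
    {"dx":0,"dy":0,"dz":0,"wx":0,"wy":0,"wz":0},
    {"dx":0,"dy":0,"dz":0,"wx":0,"wy":0,"wz":0},
    {"dx":0,"dy":0,"dz":0,"wx":0,"wy":0,"wz":0},
    {"dx":0,"dy":0,"dz":0,"wx":0,"wy":0,"wz":0},
    {"dx":0,"dy":0,"dz":0,"wx":0,"wy":0,"wz":0},
    {"dx":0,"dy":0,"dz":0,"wx":0,"wy":0,"wz":0}
  ]
}}

```text
t: 5.1
tcp_pos: [0.4719, 0.1523, 0.1034]
tool_rot: [[0.267, 0.964, 0.0], [0.964, -0.267, -0.0], [0.0, 0.0, -1.0]]
force: [1.8, -0.6, -1.1]
width: 0.461
gripper_force: 40.0
```

Run:
```python
from h import *
s=env.read_state()
for k in("t","tcp_pos","tool_rot","force","ft_torque","width","gripper_force"):print(k,np.round(s[k],4).tolist())
```

```text
t 5.1
tcp_pos [0.4719, 0.1523, 0.1034]
tool_rot [[0.267, 0.9637, 0.0005], [0.9637, -0.267, -0.0001], [0.0, 0.0005, -1.0]]
force [1.8272, -0.596, -1.0769]
ft_torque [-0.111, -0.2604, 0.0252]
width 0.4612
gripper_force 39.9996
```

The knob is gripped at 43 mm with 40 N, well centred (1.9 N of side load). Turning to the first click.

>>> {"name": "apply_moves", "arguments": {
  "steps": [
    {"dx":0,"dy":0,"dz":0,"wx":0,"wy":0,"wz":1.5},
    {"dx":0,"dy":0,"dz":0,"wx":0,"wy":0,"wz":1.5},
    {"dx":0,"dy":0,"dz":0,"wx":0,"wy":0,"wz":1.5}
  ]
}}

```text
t: 5.4
tcp_pos: [0.4718, 0.1524, 0.1034]
tool_rot: [[0.343, 0.939, 0.0], [0.939, -0.343, -0.0], [-0.0, 0.0, -1.0]]
force: [2.2, -0.1, -2.3]
width: 0.461
gripper_force: 40.0
```

Run:
```python
from h import *
s=env.read_state();R=s["tool_rot"]
print(s["t"],np.degrees(np.arctan2(R[1,0],R[0,0])),s["force"],s["ft_torque"],s["width"])
```

```text
5.4 69.9206571850309 [ 2.16575176 -0.09196598 -2.28617183] [-0.17347889 -0.35643206  0.3095265 ] 0.46058659784782685
```

>>> {"name": "apply_moves", "arguments": {
  "steps": [
    {"dx":0,"dy":0,"dz":0,"wx":0,"wy":0,"wz":1.5},
    {"dx":0,"dy":0,"dz":0,"wx":0,"wy":0,"wz":1.5},
    {"dx":0,"dy":0,"dz":0,"wx":0,"wy":0,"wz":1.5},
    {"dx":0,"dy":0,"dz":0,"wx":0,"wy":0,"wz":1.5},
    {"dx":0,"dy":0,"dz":0,"wx":0,"wy":0,"wz":1.5},
    {"dx":0,"dy":0,"dz":0,"wx":0,"wy":0,"wz":1.5},
    {"dx":0,"dy":0,"dz":0,"wx":0,"wy":0,"wz":1.5},
    {"dx":0,"dy":0,"dz":0,"wx":0,"wy":0,"wz":0},
    {"dx":0,"dy":0,"dz":0,"wx":0,"wy":0,"wz":0}
  ]
}}

```text
t: 6.3
tcp_pos: [0.4716, 0.1524, 0.1034]
tool_rot: [[0.507, 0.862, -0.0], [0.862, -0.507, -0.0], [-0.0, -0.0, -1.0]]
force: [2.1, -0.0, -3.1]
width: 0.46
gripper_force: 40.0
```

```bash
cat > chk.py <<'E'
from h import *
import sys
s,c,T,P=wrist(sys.argv[1]);R=s["tool_rot"]
print(s["t"],np.degrees(np.arctan2(R[1,0],R[0,0])),s["tcp_pos"],s["force"],s["ft_torque"],s["width"],s["gripper_force"],s["joint_pos"][5])
E
python3 chk.py w3
```

```text
6.3 59.52748722212896 [0.47161939 0.15242326 0.10341534] [ 2.12303889 -0.02020603 -3.09228901] [-0.07787552 -0.44278505 -0.02028201] 0.45956638771408026 39.9993896484375 0.6696630548397913
```

View pics/w3.png

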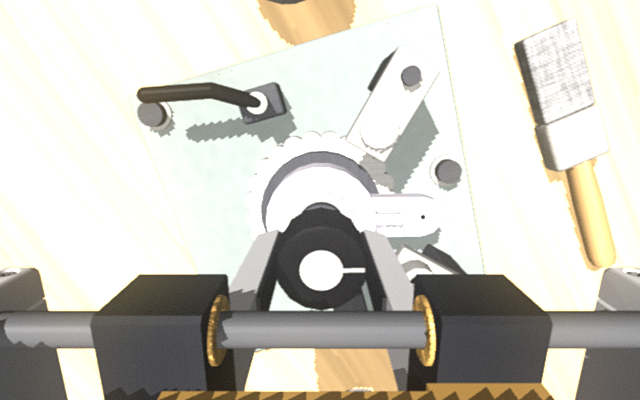

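That is the first click: the tool has turned 15° and the axial torque, which peaked at +0.31, is back to about 0. The ear mark at (425,216) and the knob line still sit square to the jaws, so there is no slip. Continuing with two more clicks.

>>> {"name": "apply_moves", "arguments": {
  "steps": [
    {"dx":0,"dy":0,"dz":0,"wx":0,"wy":0,"wz":1.5},
    {"dx":0,"dy":0,"dz":0,"wx":0,"wy":0,"wz":1.5},
    {"dx":0,"dy":0,"dz":0,"wx":0,"wy":0,"wz":1.5},
    {"dx":0,"dy":0,"dz":0,"wx":0,"wy":0,"wz":1.5},
    {"dx":0,"dy":0,"dz":0,"wx":0,"wy":0,"wz":1.5},
    {"dx":0,"dy":0,"dz":0,"wx":0,"wy":0,"wz":1.5},
    {"dx":0,"dy":0,"dz":0,"wx":0,"wy":0,"wz":1.5},
    {"dx":0,"dy":0,"dz":0,"wx":0,"wy":0,"wz":1.5},
    {"dx":0,"dy":0,"dz":0,"wx":0,"wy":0,"wz":1.5},
    {"dx":0,"dy":0,"dz":0,"wx":0,"wy":0,"wz":1.5},
    {"dx":0,"dy":0,"dz":0,"wx":0,"wy":0,"wz":0},
    {"dx":0,"dy":0,"dz":0,"wx":0,"wy":0,"wz":0}
  ]
}}

```text
t: 7.55
tcp_pos: [0.4714, 0.1526, 0.1034]
tool_rot: [[0.713, 0.701, -0.001], [0.701, -0.713, 0.0], [-0.0, -0.001, -1.0]]
force: [-0.0, 1.8, -0.1]
width: 0.463
gripper_force: 40.0
```

```bash
python3 chk.py w4
```

```text
7.55 44.52346245344716 [0.47141316 0.15257616 0.10342   ] [-0.00661356  1.84482334 -0.08419562] [ 0.1961022  -0.15542202 -0.02978303] 0.4629457379790375 39.99982237815857 0.9314759081904642
```

>>> {"name": "apply_moves", "arguments": {
  "steps": [
    {"dx":0,"dy":0,"dz":0,"wx":0,"wy":0,"wz":1.5},
    {"dx":0,"dy":0,"dz":0,"wx":0,"wy":0,"wz":1.5},
    {"dx":0,"dy":0,"dz":0,"wx":0,"wy":0,"wz":1.5},
    {"dx":0,"dy":0,"dz":0,"wx":0,"wy":0,"wz":1.5},
    {"dx":0,"dy":0,"dz":0,"wx":0,"wy":0,"wz":1.5},
    {"dx":0,"dy":0,"dz":0,"wx":0,"wy":0,"wz":1.5},
    {"dx":0,"dy":0,"dz":0,"wx":0,"wy":0,"wz":1.5},
    {"dx":0,"dy":0,"dz":0,"wx":0,"wy":0,"wz":1.5},
    {"dx":0,"dy":0,"dz":0,"wx":0,"wy":0,"wz":1.5},
    {"dx":0,"dy":0,"dz":0,"wx":0,"wy":0,"wz":1.5},
    {"dx":0,"dy":0,"dz":0,"wx":0,"wy":0,"wz":0},
    {"dx":0,"dy":0,"dz":0,"wx":0,"wy":0,"wz":0},
    {"dx":0,"dy":0,"dz":0,"wx":0,"wy":0,"wz":0}
  ]
}}

```text
t: 8.9
tcp_pos: [0.4712, 0.1528, 0.1034]
tool_rot: [[0.871, 0.492, -0.001], [0.492, -0.871, 0.001], [-0.0, -0.001, -1.0]]
force: [-2.8, 3.5, 0.5]
width: 0.461
gripper_force: 40.0
```

```bash
python3 chk.py w5
```

```text
8.9 29.470869492841057 [0.47124319 0.15277019 0.10342931] [-2.80907627  3.48623324  0.53777356] [0.60883831 0.41410146 0.01389951] 0.4613838277908482 40.00009596347809 1.1942552846029186
```

View pics/w5.png

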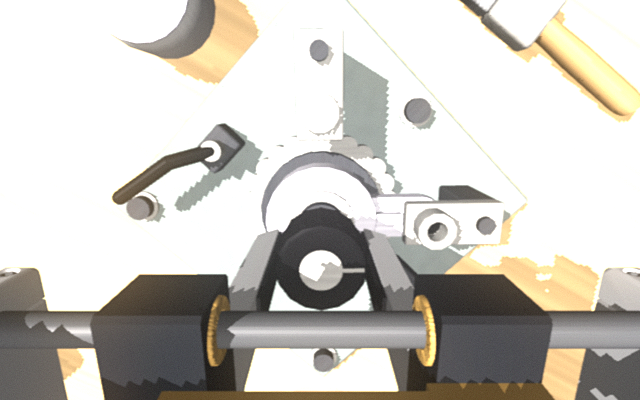

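The tool has turned 45.0° in total and the axial torque is about 0 (0.014 N m). The ear now lies under the bush arm at (435,229), aligned with it. The knob line is still square to the jaws, so nothing slipped, and the grip is 40 N. Handing in.

```bash
python3 -c "
from cell import env
print(env.sign_off())"
```

```text
the job is handed in; nothing more can be done
None
```

I turned the ear 45° clockwise to the third click, squarely under the drill bush on the jig's right (-y) arm. I handed the job in with the knob still held at 40 N, at about 9 s; the hand-in gave no verdict.

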